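# Hang a vaccine basket in the free bay of a cold box

### The arm

A 6-joint arm with a two-finger parallel gripper is mounted at the origin on the work surface. World frame = base frame: x ahead of the robot, y to its left, z up, the work surface at z = 0. Lengths are in m, angles in degrees, forces in N, time in s.
With the tool pointing down it reaches from about 0.3 to 0.875 m from the base axis. Payload 6.4 kg.
Tool frame: the origin (TCP) lies between the finger pads; the fingertips stand 25 mm ahead of it and the grasp point (between the pads) lies 6 mm ahead of it; x points along the fingers, y is the direction in which the jaws open and shut, and the axes are right-handed (so a half turn about x gives the same grasp; the last joint's range is limited). The gripper opens to 85 mm and grips with 20 to 120 N. Pads are 22 mm wide; open, the fingers measure 114 mm over their backs; the gripper's body (76 mm by 85 mm) begins 54 mm behind the grasp point. The pads swing forward as they close: fully open they stand 13 mm farther back than shut.
Start: joints at [61.289, 10.359, 92.074, -0, 77.567, -11.82], TCP at [0.167, 0.55, 0.256] pointing down, gripper open.
Joint ranges: [-171.53, 171.53], [-51.25, 118.39], [17.06, 147.69], [-65.23, 245.23], [0, 150.52], [-178.68, 178.68]. Speed limits (degrees/s): [147.25, 147.25, 172.46, 180, 180, 180].

### API

Orientations are given as a 3x3 rotation matrix whose columns are the frame's x, y, z axes.
In Python, from workcell import env gives the robot as it stands.
- The arm moves only by the shell command python3 -m crank 'ROWS' [FORCE]. ROWS is JSON, a list of rows, each a list of 3 entries, a list of its own where there are three numbers: the opening, from 0 (shut) to 1 (fully open), then the shift along the tool's x, y, z in cm, then the turn about the tool's x in degrees. A call has 1 to 12 rows; each row is the pose to reach, as a shift and turn from the pose measured when the call began, along the tool's axes at that moment; what a row does not reach only later rows make up. A row lasts 1/10 s, in which the tool goes at most 50 mm and 8.59 degrees, less where a joint would pass 70% of its speed; a pose out of reach is approached as far as the arm can. A call with a gripper value outside its range is refused whole. The fingers move at their own pace and stop on an object; FORCE is the grip in N (left out, the last holds). Time passes only in rows, so rows that repeat a pose let the fingers close. It gives the time, the measured TCP pose, the force and the opening at its end, in the units of the state.
- env.state(): the state, without advancing time (a new reading comes with each control period).
- env.camera(name): name is "scene" or "side" or "wrist"; returns the picture (420x560x3 uint8, red, green, blue); there is no depth.
- env.camera_info(name): a dict with "fov_y" (degrees; the focal length in pixels is half the picture's height over the tangent of half this angle, whatever the lens; pixels are square), "cx", "cy" (the principal point, pixels), "view" (4x4, takes a point from world to camera coordinates); the wrist camera has in their place "mount" (4x4, takes a point from camera to tool coordinates, whose origin is the TCP and whose axes are the tool frame's). Camera axes: x right, y up, looking along -z (the intrinsics and any distortion apply to the point x, -y, -z); pixel columns grow to the right and rows downward; lengths in m; the calibration is good to about 2 mm. A picture is of the moment at which its call begins: read the wrist's pose just before it. camera_info takes no time and is no camera call.
- env.hand_in(): hands the job in, once; it reports no verdict.
The state is a dict: "time_s": time; "joint_pos": joint angles; "dq": joint speeds; "joint_torque": joint torques, N m; "eef_pos": TCP position; "ee_rot": TCP orientation; "wrist_force": force on the tool from outside, world axes, zero at the start; "torque": the same for the moment, N m; "width": finger opening in m.
Only numpy, scipy, OpenCV 4.12 (cv2) and the standard library are available. Lean on these libraries where they do the work, as an engineer would, in place of code of your own. Each camera call takes 0.05 s, during which the arm holds its last target.

### The job

Take the wire basket with the orange handle from the table and lower it through the gap between the two hanging baskets of the cold box, until its hooks rest on the near part of the two steel runners, and let go of it there. Then push it gently away from the robot along the runners until both hooks drop fully into the grooves, stop pushing at once, and leave it hanging level. Do not drop the basket from a height, and do not shift or dislodge the two neighbours.

Things in the scene. Friction and masses are not known exactly. Their poses are not given: they have to be found in the camera images.
- basket_grip (a point): Centre of the upright orange handle tab of the loose basket to be hung. Tab 36 mm long (x), 12 thick (y), 45 tall: grip across its thickness. This point is 117.5 mm above the basket's underside, 22.5 above the steel strip's top, 37.5 above the lower ends of the hook tips. x along the basket, z up. Either end may go to the front.
- basket: Same basket, 0.38 to 0.7 kg; origin under its centre, axes as its handle. Rigid, 92 long x 60 wide x 90 mm deep. A steel strip 18 wide, 5 thick on its top (90 to 95 mm up) sticks out lengthwise to 199 mm overall; under each strip end a hook tip, 9 long (x), 16 wide, reaches 10 mm down; tip centres at x = +95 and -95 mm. Stands on the table at first.
- bay_mid (a point): Centre of the cold box's free bay at rim level (125 mm above the table), between blue marks; x away from the robot along the bay, y to the left neighbour, z up. Handle heights above it: 49.5 mm with hooks on the runners' flats, 39.5 mm with hooks down in the grooves. Box opening 156 mm long (x), 105 deep; front and back walls 60 mm thick. The box is fixed.
- front_runner (a point): On the rim, 95 mm before the bay centre (x = -95). A steel plate lies here, 12 mm thick, 50 wide (y), with a groove along y, 14 wide, 12 deep; plate from 42 mm before to 15 mm behind its groove. Both runners are set together up to 10 mm forward or back of the nominal, so the groove is within 10 mm of this point: not measured, feel or look for it.
- back_runner (a point): The same at x = +95: back plate, groove 190 mm from the front one. When the hook tips reach the grooves the free basket falls 10 mm, the strip then rests on the plates and the far groove walls stop it (5 mm slack in all); do not push on against them (over 24 N on the seated basket is too hard). Sliding takes some 3 to 9 N.
- set_down (a point): Point at rim level 18 mm before the bay centre: lowered with its handle above it and in line with the bay, the basket has both hooks on the flats before the grooves, at least 6 mm clear of the front runner; the drop is then 5 to 31 mm farther. It may be pushed with closed fingers on the handle's front face, low, just above the strip.
- neighbour_left: Grey-handled basket hanging loosely by its hook tips on the plain rim, left of the free bay, centre about 66 mm from the bay's centre, leaving a gap of 70 to 75 mm. Same shape as the other, but its handle is 30 mm tall: top 170 mm above the table. Origin under its centre, 45 mm above the table; x along it, z up.
- neighbour_right: The same, hanging right of the free bay (negative y), centre about 66 mm from the bay's centre.

How it is judged (in metres and radians):
On the way:
1. the basket rests with its hooks on the flat near part of the runners, between the neighbours, level and let go (z of basket_grip in the frame of bay_mid between 0.045 and 0.054 m and x of basket_grip in the frame of bay_mid between -0.036 and 0.002 m and y of basket_grip in the frame of bay_mid between -0.012 and 0.012 m and angle between basket_grip's own z axis and vertical below 0.06 rad and contact force between the fingers and basket below 0.2 N and linear speed of basket below 0.02 m/s), for 0.2 s.
At the end, for the whole second after the job is handed in: Basket at rest, both hooks down in the grooves: handle centre 36 to 43 mm above the rim, within 16 mm (along) and 12 mm (across) of the bay centre, level within 0.05 rad, in line within 0.15 rad; both neighbours within 20 mm of their start and upright within 0.1 rad (z of basket_grip in the frame of bay_mid between 0.036 and 0.043 m and x of basket_grip in the frame of bay_mid between -0.016 and 0.016 m and y of basket_grip in the frame of bay_mid between -0.012 and 0.012 m and angle between basket_grip's own z axis and vertical below 0.05 rad and angle between the x axis of basket_grip and the x axis of bay_mid, either way round below 0.15 rad and linear speed of basket below 0.02 m/s and distance of each of neighbour_left, neighbour_right from where it was at the start of the episode below 0.02 m and angle between each of neighbour_left, neighbour_right's own z axis and vertical below 0.1 rad); the robot touches nothing.
It fails at once if the left neighbour is shifted by more than 20 mm or tipped (distance of neighbour_left from where it was at the start of the episode above 0.02 m or angle between neighbour_left's own z axis and vertical above 0.2 rad).
It fails at once if the right neighbour is shifted by more than 20 mm or tipped (distance of neighbour_right from where it was at the start of the episode above 0.02 m or angle between neighbour_right's own z axis and vertical above 0.2 rad).
It fails at once if the basket, once down in the grooves, is pressed by the fingers with over 24 N (x of basket_grip in the frame of bay_mid between -0.04 and 0.04 m and y of basket_grip in the frame of bay_mid between -0.02 and 0.02 m and z of basket_grip in the frame of bay_mid between 0.03 and 0.043 m and contact force between the fingers and basket above 24 N).
It fails at once if the basket is dropped: it falls freely faster than 0.6 m/s (some 18 mm) (contact force between the fingers and basket below 0.1 N and linear speed of basket above 0.6 m/s).
It also fails if it takes over 72 s, if anything falls off the work surface, if the arm or the gripper's body presses on something with over 40 N, if the wrist force passes 120 N, or if a joint passes its speed limit or range.

## Working session

There is one attempt and no reset: what is moved stays moved. The work goes in short steps, Python scripts to look and compute and a shell command to move; the robot and the scene stay as the last step left them, time stands still between calls to the robot, and variables do not carry over. Pictures are saved under pics/ and viewed, and the job is handed in when it is done.

```bash
ls; mkdir -p pics; python3 - <<'E'
from workcell import env
import cv2
s=env.state()
for k in s: print(k,s[k])
for n in ["scene","side","wrist"]:
    print(n,env.camera_info(n))
    cv2.imwrite(f"pics/{n}0.png",env.camera(n)[:,:,::-1])
E
```

```text
pics
time_s 0.0
joint_pos [ 6.12895350e+01  1.04031901e+01  9.21314565e+01 -2.85527935e-03
  7.75671594e+01 -1.18211819e+01]
dq [ 0.04758331  0.05805666 -0.10970474 -0.02371019  0.04309771  0.00932921]
joint_torque [ 1.16749445e-03 -4.44893861e+01 -3.51326108e+01 -1.39424951e-04
  9.08457820e-03  3.39710340e-06]
eef_pos [0.16680813 0.54974008 0.25537307]
ee_rot [[-8.10885951e-04  2.90512203e-01  9.56870943e-01]
 [-1.58177669e-03  9.56869688e-01 -2.90513163e-01]
 [-9.99998420e-01 -1.74912919e-03 -3.16386757e-04]]
wrist_force [ 0.66049653 -0.33150896  0.47399425]
torque [ 0.03701201 -0.02762389  0.03237158]
width 0.08579807254288596
scene {'fov_y': 44.73849720993476, 'cx': 271.2067282111132, 'cy': 206.16615397125528, 'view': array([[-0.1300542 ,  0.99135847,  0.01715489,  0.00735343],
       [-0.718702  , -0.10617596,  0.68716381,  0.34341358],
       [ 0.6830471 ,  0.07703928,  0.72629994, -1.35917727],
       [ 0.        ,  0.        ,  0.        ,  1.        ]])}
side {'fov_y': 45.21518100014972, 'cx': 276.95356645037384, 'cy': 216.0208525311446, 'view': array([[ 0.99014068, -0.13934382,  0.01430848, -0.55000193],
       [ 0.07941491,  0.64255858,  0.76211006, -0.18377998],
       [-0.11538936, -0.75345986,  0.64728937, -0.86833058],
       [ 0.        ,  0.        ,  0.        ,  1.        ]])}
wrist {'fov_y': 62.88069243382876, 'cx': 279.09704188760105, 'cy': 207.89969180324394, 'mount': array([[ 1.14338650e-03,  3.24060233e-01, -9.46035759e-01,
        -1.17861938e-01],
       [ 9.99999137e-01, -9.82540631e-04,  8.72042265e-04,
        -6.24757148e-04],
       [-6.46924352e-04, -9.46035940e-01, -3.24061077e-01,
        -8.30976424e-02],
       [ 0.00000000e+00,  0.00000000e+00,  0.00000000e+00,
         1.00000000e+00]])}
```

View pics/scene0.png

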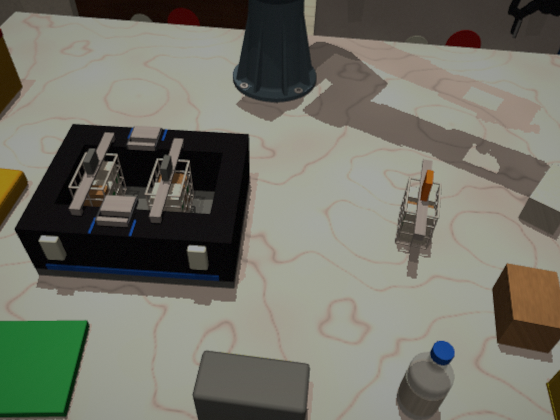

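View pics/side0.png

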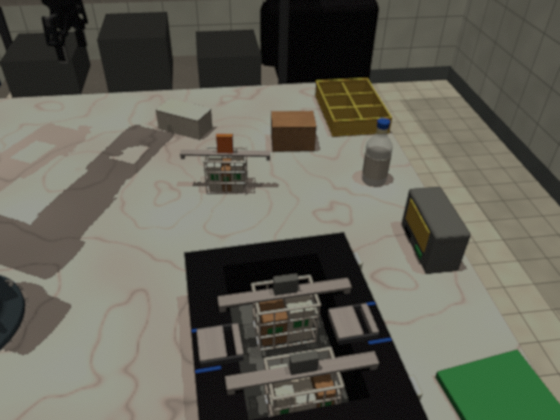

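View pics/wrist0.png

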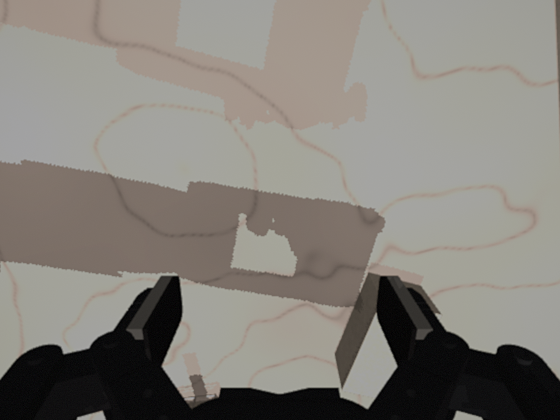

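```bash
cat > h.py <<'E'
import numpy as np, cv2
from workcell import env
def f(ci): return 210/np.tan(np.radians(ci['fov_y']/2))
def view(n,st=None):
    ci=env.camera_info(n)
    if n!='wrist': return ci,np.array(ci['view'])
    s=st or env.state(); T=np.eye(4); T[:3,:3]=s['ee_rot']; T[:3,3]=s['eef_pos']
    return ci,np.linalg.inv(T@np.array(ci['mount']))
def ray(n,uv,st=None):
    ci,V=view(n,st); F=f(ci)
    d=np.array([(uv[0]-ci['cx'])/F,-(uv[1]-ci['cy'])/F,-1.])
    R=V[:3,:3]; o=-R.T@V[:3,3]; return o,R.T@d
def onz(n,uv,z,st=None):
    o,d=ray(n,uv,st); return o+d*(z-o[2])/d[2]
def proj(n,p,st=None):
    ci,V=view(n,st); F=f(ci); c=V[:3,:3]@np.array(p)+V[:3,3]
    return np.array([ci['cx']+F*c[0]/-c[2],ci['cy']-F*c[1]/-c[2]])
def tri(rays):
    A=0;b=0
    for o,d in rays:
        d=d/np.linalg.norm(d);P=np.eye(3)-np.outer(d,d);A=A+P;b=b+P@o
    x=np.linalg.solve(A,b); return x,[np.linalg.norm((np.eye(3)-np.outer(d,d)/(d@d))@(x-o)) for o,d in rays]
E
python3 - <<'E'
import cv2
def crop(n,x,y,w,h,k,o):
    i=cv2.imread(f'pics/{n}')[y:y+h,x:x+w]; cv2.imwrite(f'pics/{o}',cv2.resize(i,None,fx=k,fy=k,interpolation=cv2.INTER_CUBIC))
crop('scene0.png',20,110,240,180,3.2,'s_box.png')
crop('side0.png',170,220,250,190,3.1,'d_box.png')
crop('scene0.png',380,140,90,130,4.5,'s_bk.png')
crop('side0.png',160,120,130,90,6,'d_bk.png')
E
```

```text
(no output)
```

View pics/s_box.png

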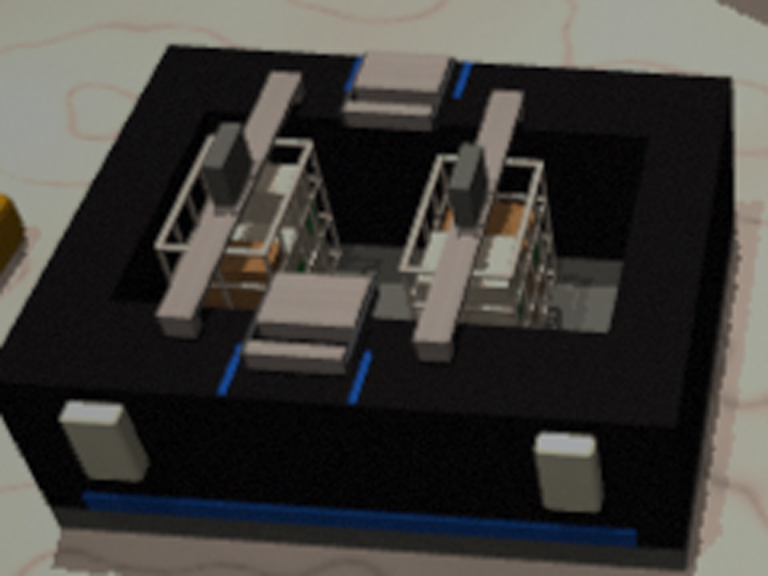

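View pics/d_box.png

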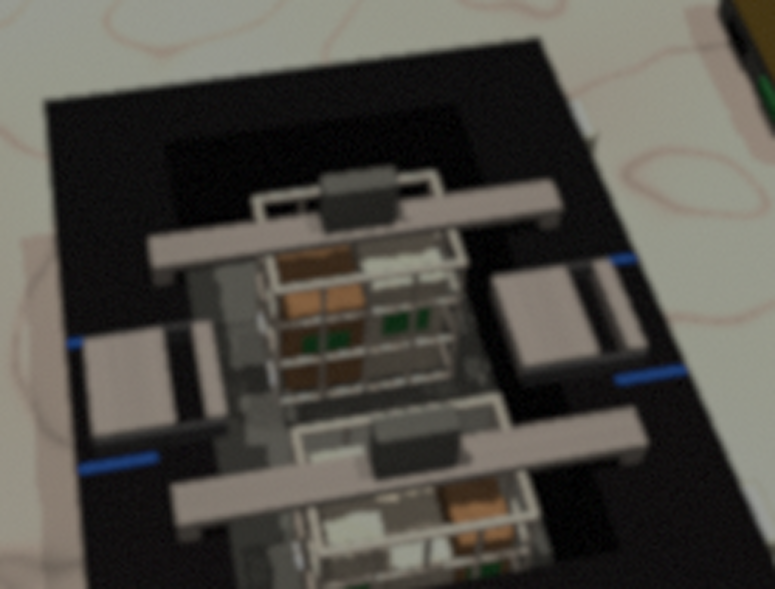

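View pics/s_bk.png

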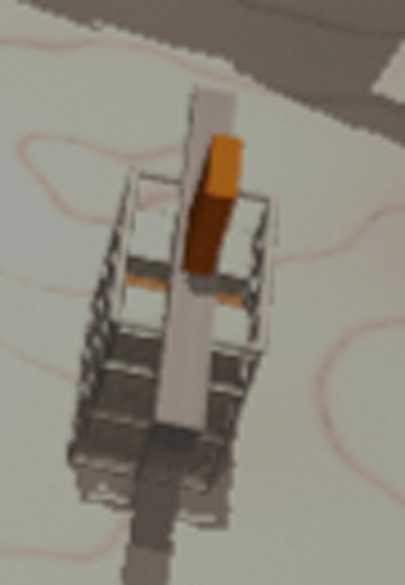

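View pics/d_bk.png

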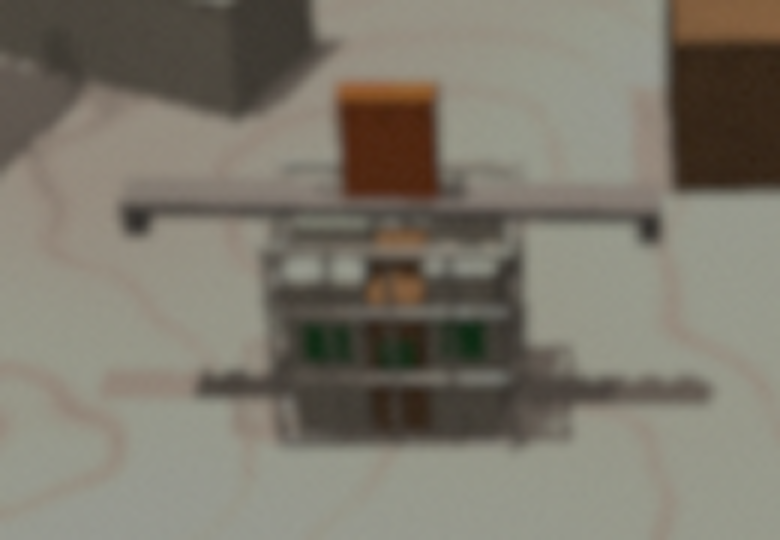

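```bash
python3 - <<'E'
from h import *
np.set_printoptions(precision=4,suppress=True)
S=lambda u,v:(20+(u+.5)/3.2-.5,110+(v+.5)/3.2-.5)
D=lambda u,v:(170+(u+.5)/3.1-.5,220+(v+.5)/3.1-.5)
SB=lambda u,v:(380+(u+.5)/4.5-.5,140+(v+.5)/4.5-.5)
DB=lambda u,v:(160+(u+.5)/6-.5,120+(v+.5)/6-.5)
print('handle top',onz('scene',SB(226,152),.14),onz('side',DB(388,92),.14),tri([ray('scene',SB(226,152)),ray('side',DB(388,92))]))
print('strip ends side near edge',onz('side',DB(121,203),.095),onz('side',DB(660,207),.095))
print('strip ends scene mid',onz('scene',SB(215,90),.095),onz('scene',SB(182,425),.095))
for nm,a,b in [('frontL-img',(360,58),(347,92)),('frontR',(469,62),(457,97)),('backL',(239,346),(221,394)),('backR',(370,352),(351,402))]:
    print('mark scene',nm,onz('scene',S(*a),.125),onz('scene',S(*b),.125))
for nm,a,b in [('back +y',(609,263),(635,258)),('back -y',(615,380),(684,371)),('front -y',(80,468),(157,460)),('front+y',(68,343),(80,341))]:
    print('mark side',nm,onz('side',D(*a),.125),onz('side',D(*b),.125))
print('plates scene z.137')
for nm,q in [('front main',[(368,55),(456,55),(443,102),(348,98)]),('front groove rear lip',[(346,102),(440,107)]),('back main',[(262,275),(375,278),(350,344),(248,338)]),('back lip',[(248,346),(349,351)])]:
    for p in q: print(nm,onz('scene',S(*p),.137))
print('plates side')
for nm,q in [('front main',[(82,340),(164,325),(177,428),(92,440)]),('front lip',[(192,322),(212,320),(227,412),(208,420)]),('back main',[(490,278),(567,266),(602,356),(522,370)]),('back lip',[(595,263),(612,260),(647,345),(632,350)])]:
    for p in q: print(nm,onz('side',D(*p),.137))
print('neigh strips z.14 scene', [onz('scene',S(*p),.14)[:2] for p in [(286,73),(180,318),(507,92),(434,342)]])
print('neigh strips z.14 side', [onz('side',D(*p),.14)[:2] for p in [(150,250),(562,195),(173,500),(646,428)]])
E
```

```text
handle top [0.4813 0.3364 0.14  ] [0.4857 0.331  0.14  ] (array([0.4846, 0.3347, 0.1401]), [np.float64(0.0023480901129576182), np.float64(0.002348090112957718)])
strip ends side near edge [0.3863 0.3395 0.095 ] [0.5819 0.3136 0.095 ]
strip ends scene mid [0.3905 0.3498 0.095 ] [0.5868 0.3223 0.095 ]
mark scene frontL-img [ 0.4174 -0.23    0.125 ] [ 0.4501 -0.2273  0.125 ]
mark scene frontR [ 0.4111 -0.1632  0.125 ] [ 0.4448 -0.1612  0.125 ]
mark scene backL [ 0.6558 -0.2162  0.125 ] [ 0.688  -0.2133  0.125 ]
mark scene backR [ 0.6501 -0.1489  0.125 ] [ 0.6837 -0.1478  0.125 ]
mark side back +y [ 0.6668 -0.1498  0.125 ] [ 0.6801 -0.1484  0.125 ]
mark side back -y [ 0.6511 -0.2155  0.125 ] [ 0.6834 -0.2148  0.125 ]
mark side front -y [ 0.4133 -0.2293  0.125 ] [ 0.4458 -0.2297  0.125 ]
mark side front+y [ 0.409  -0.1637  0.125 ] [ 0.4145 -0.1632  0.125 ]
plates scene z.137
front main [ 0.4284 -0.2192  0.137 ]
front main [ 0.4204 -0.1671  0.137 ]
front main [ 0.4645 -0.1624  0.137 ]
front main [ 0.4693 -0.2181  0.137 ]
front groove rear lip [ 0.473 -0.218  0.137]
front groove rear lip [ 
[... 387 characters left out ...]
0.137 ]
front lip [ 0.4656 -0.1684  0.137 ]
front lip [ 0.4747 -0.1685  0.137 ]
front lip [ 0.4771 -0.218   0.137 ]
front lip [ 0.4687 -0.2209  0.137 ]
back main [ 0.6049 -0.1609  0.137 ]
back main [ 0.6424 -0.1586  0.137 ]
back main [ 0.6449 -0.2105  0.137 ]
back main [ 0.6078 -0.2132  0.137 ]
back lip [ 0.6559 -0.1585  0.137 ]
back lip [ 0.6644 -0.1577  0.137 ]
back lip [ 0.6666 -0.2073  0.137 ]
back lip [ 0.6591 -0.209   0.137 ]
neigh strips z.14 scene [array([ 0.4559, -0.2598]), array([ 0.6542, -0.2442]), array([ 0.4535, -0.1266]), array([ 0.6515, -0.1125])]
neigh strips z.14 side [array([ 0.449 , -0.1265]), array([ 0.6502, -0.1174]), array([ 0.4516, -0.2589]), array([ 0.6525, -0.251 ])]
```

```bash
python3 -m crank '[[1,[1,-1,3],-2],[1,[2,-2.5,8],-5],[1,[3,-4,13],-9],[1,[4,-5.5,18],-9],[1,[5,-7,23],-9],[1,[5,-8.5,28],-9],[1,[5,-10,32],-9],[1,[5,-11,35.5],-9],[1,[5,-11.3,36.7],-9],[1,[5,-11.3,36.7],-9],[1,[5,-11.3,36.7],-9]]'
python3 - <<'E'
from h import *
s=env.state(); print(s['time_s'],s['eef_pos'],s['ee_rot'],s['joint_pos'],s['wrist_force'])
cv2.imwrite('pics/w1.png',env.camera('wrist')[:,:,::-1])
E
```

```text
time_s: 1.25
eef_pos: [0.4841, 0.3355, 0.2052]
ee_rot: [[-0.002, 0.137, 0.991], [-0.001, 0.991, -0.137], [-1.0, -0.001, -0.002]]
wrist_force: [-0.2, -0.4, 0.9]
width: 0.0856
1.25 [0.48414707 0.33547142 0.20516905] [[-0.002142    0.13719676  0.9905415 ]
 [-0.0011958   0.99054271 -0.13719952]
 [-0.99999699 -0.00147837 -0.00195769]] [ 2.31893753e+01  1.50169381e+01  9.26447289e+01 -1.53649627e-02
  7.24781250e+01 -5.89202221e+01] [-0.17792584 -0.40320254  0.89329253]
```

View pics/w1.png

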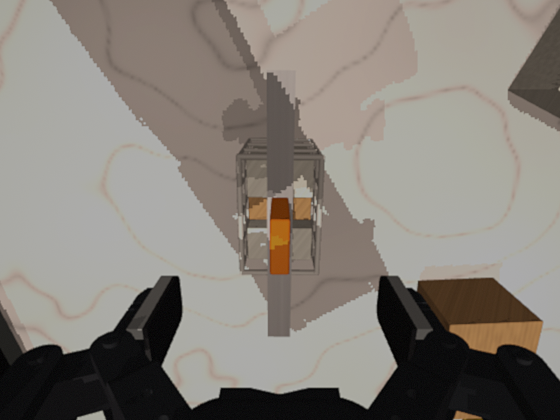

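The wrist view shows the orange tab centred between the fingers (columns ≈270–290, rows ≈197–273), with the strip running from (281,70) to (279,336).

```bash
python3 - <<'E'
from h import *
a=onz('wrist',(281,71),.095);b=onz('wrist',(279,336),.095);print(a,b,(a+b)/2,np.degrees(np.arctan2(a[1]-b[1],a[0]-b[0])),np.linalg.norm(a-b))
i=cv2.imread('pics/w1.png').astype(int)
m=(i[:,:,2]>150)&(i[:,:,0]<60)
m[:190]=0;m[280:]=0;m[:,:255]=0;m[:,300:]=0
ys,xs=np.nonzero(m);print(xs.min(),xs.max(),ys.min(),ys.max(),xs.mean(),ys.mean())
for v in range(200,275,6): print(v,i[v,280],np.nonzero(i[v,:,2]-i[v,:,0]>60)[0][[0,-1]])
for uv in [(280,273)]: print(onz('wrist',uv,.14))
p=proj('wrist',[.4841,.3355,.1175]);print(p)
E
```

```text
[0.38993629 0.3488375  0.095     ] [0.58615711 0.32074712 0.095     ] [0.4880467  0.33479231 0.095     ] 171.85306107614082 0.1982212969882628
270 289 219 258 278.6895238095238 232.72380952380954
200 [  6  45 100] [249 310]
206 [  8  48 101] [250 310]
212 [  9  48 102] [249 309]
218 [  2  44 100] [249 309]
224 [ 23 101 172] [270 289]
230 [ 24 101 172] [270 289]
236 [ 24 100 172] [270 289]
242 [ 29 117 172] [270 289]
248 [ 21  76 149] [270 289]
254 [ 19  76 149] [270 289]
260 [ 18  74 149] [270 288]
266 [ 16  75 148] [270 288]
272 [ 14  72 148] [270 288]
[0.50432112 0.33267788 0.14      ]
[280.11743823 227.496986  ]
```

```bash
python3 -m crank '[[1,[2,0,0.3],0],[1,[5,0,0.3],0],[1,[7,0,0.3],0],[1,[7.8,0,0.3],0],[1,[7.8,0,0.3],0],[0,[7.8,0,0.3],0],[0,[7.8,0,0.3],0],[0,[7.8,0,0.3],0],[0,[7.8,0,0.3],0],[0,[7.8,0,0.3],0],[0,[7.8,0,0.3],0],[0,[7.8,0,0.3],0]]' 60
python3 - <<'E'
from h import *
cv2.imwrite('pics/w2.png',env.camera('wrist')[:,:,::-1])
d=env.camera('side')[:,:,::-1][90:230,140:320]
cv2.imwrite('pics/d2.png',cv2.resize(d,None,fx=4,fy=4,interpolation=2))
E
```

```text
time_s: 2.5
eef_pos: [0.487, 0.3353, 0.1278]
ee_rot: [[-0.001, 0.136, 0.991], [-0.001, 0.991, -0.136], [-1.0, -0.001, -0.001]]
wrist_force: [0.4, -1.8, 3.9]
width: 0.0113
```

View pics/d2.png

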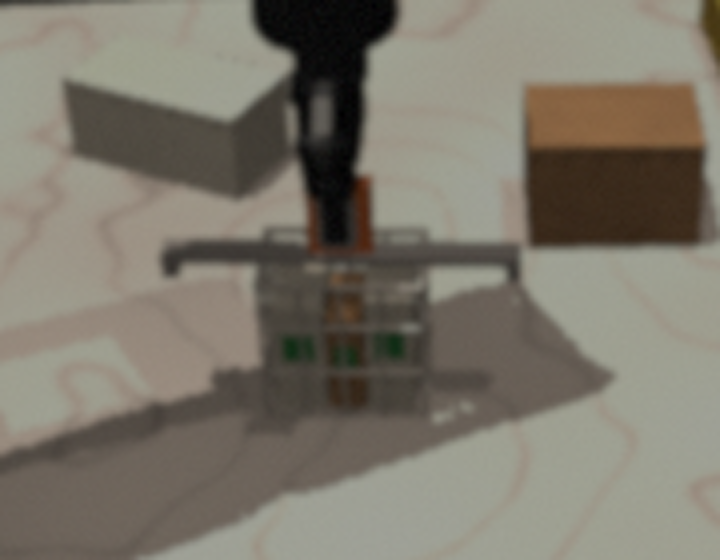

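View pics/w2.png

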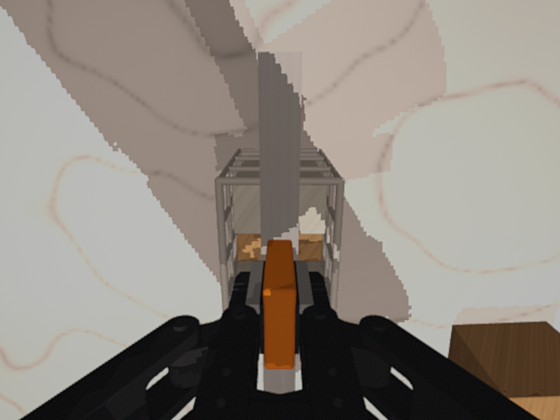

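```bash
python3 -m crank '[[0,[-1,0,0],0],[0,[-4,0,0],0],[0,[-8,0,0],0],[0,[-12,0,0],0],[0,[-16,0,0],0],[0,[-19,0,0],0],[0,[-20,0,0],0],[0,[-20,0,0],0],[0,[-20,0,0],0]]'
python3 -m crank '[[0,[0,-2,0.5],0],[0,[0,-5.5,1.5],-1],[0,[0,-9.5,2.5],-2],[0,[0,-13.5,3.5],-4],[0,[0,-17.5,4.5],-6],[0,[0,-21.5,5.5],-8],[0,[0,-25.5,6.5],-10],[0,[0,-29.5,7.5],-11.4],[0,[0,-33,8.4],-11.4],[0,[0,-35.5,9.2],-11.4],[0,[0,-36.6,9.4],-11.4],[0,[0,-36.6,9.4],-11.4]]'
python3 - <<'E'
from h import *
s=env.state();print(s['wrist_force'],s['torque'],s['joint_pos'],s['eef_pos'])
cv2.imwrite('pics/w3.png',env.camera('wrist')[:,:,::-1])
d=env.camera('side')[:,:,::-1]
cv2.imwrite('pics/d3.png',d)
E
```

```text
time_s: 3.5
eef_pos: [0.4861, 0.3351, 0.3251]
ee_rot: [[-0.005, 0.136, 0.991], [-0.003, 0.991, -0.136], [-1.0, -0.003, -0.005]]
wrist_force: [-0.3, 0.7, -7.3]
width: 0.0111
time_s: 4.7
eef_pos: [0.5285, -0.0413, 0.3235]
ee_rot: [[-0.009, -0.06, 0.998], [-0.001, 0.998, 0.06], [-1.0, -0.001, -0.009]]
wrist_force: [0.6, 0.1, -6.1]
width: 0.0116
[ 0.56094423  0.09362738 -6.10883599] [ 0.01317725 -0.03703542 -0.01044029] [ -17.17217646    2.03486323   93.41306988   -0.23623009   85.03144656
 -110.58041961] [ 0.52852852 -0.04129289  0.32347543]
```

View pics/w3.png

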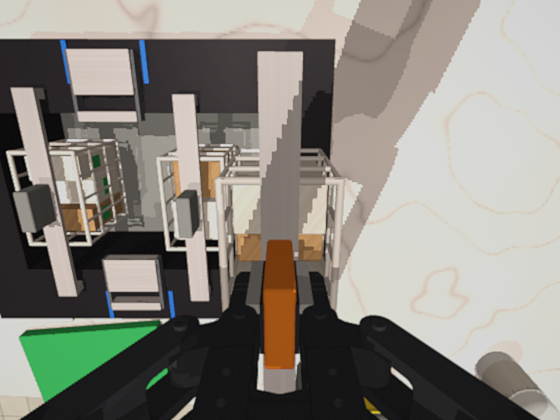

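View pics/d3.png

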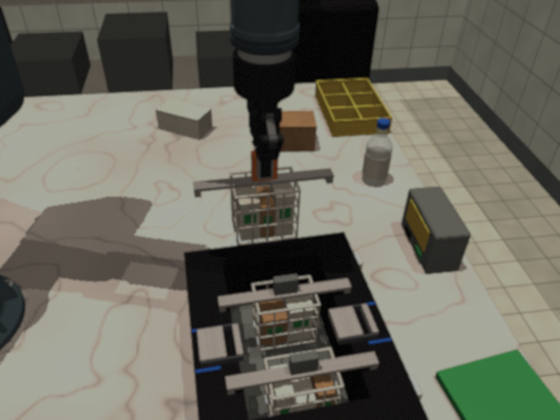

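```bash
python3 - <<'E'
import cv2
i=cv2.imread('pics/w3.png')
cv2.imwrite('pics/w3a.png',cv2.resize(i[30:140,0:220],None,fx=3.6,fy=3.6,interpolation=2))
cv2.imwrite('pics/w3b.png',cv2.resize(i[230:330,0:220],None,fx=3.6,fy=3.6,interpolation=2))
E
```

```text
(no output)
```

View pics/w3a.png

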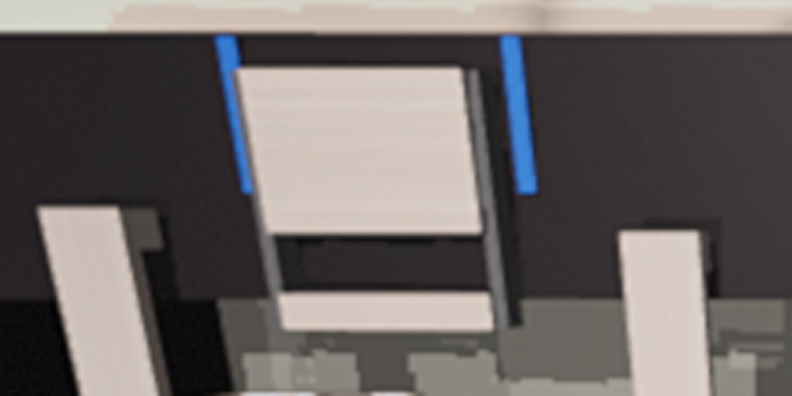

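View pics/w3b.png

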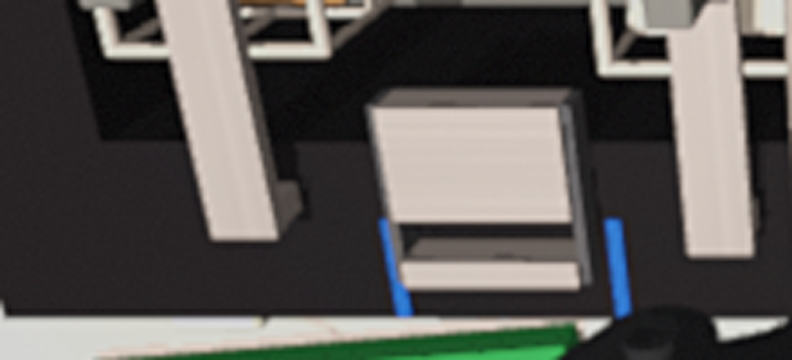

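```bash
python3 - <<'E'
from h import *
np.set_printoptions(precision=4,suppress=True)
A=lambda u,v:((u+.5)/3.6-.5,30+(v+.5)/3.6-.5)
B=lambda u,v:((u+.5)/3.6-.5,230+(v+.5)/3.6-.5)
w=lambda p,z:onz('wrist',p,z)[:2]
fp=[w(A(510,36),.125),w(A(527,193),.125)];fm=[w(A(227,36),.125),w(A(248,193),.125)]
bm=[w(B(384,220),.125),w(B(403,316),.125)];bp=[w(B(614,220),.125),w(B(623,316),.125)]
print('marks',fp,fm,bm,bp)
F=(fp[0]+fm[0]+fp[1]+fm[1])/4;K=(bm[0]+bp[0]+bm[1]+bp[1])/4
c=(F+K)/2;d=(K-F)/np.linalg.norm(K-F);print('bay',c,np.degrees(np.arctan2(d[1],d[0])),np.linalg.norm(K-F))
c2=(fp[0]+fm[0]+bm[1]+bp[1])/4
print(c2)
n=np.array([-d[1],d[0]])
L=lambda p:np.array([(p-c)@d,(p-c)@n])*1e3
print('front');[print(nm,L(w(A(*p),.137))) for nm,p in [('m',(235,67)),('m',(463,67)),('m',(482,233)),('m',(271,233)),('l',(279,293)),('l',(490,292)),('l',(494,330)),('l',(285,330))]]
print('back');[print(nm,L(w(B(*p),.137))) for nm,p in [('m',(371,105)),('m',(560,105)),('m',(573,222)),('m',(392,222)),('l',(402,262)),('l',(580,262)),('l',(582,289)),('l',(404,286))]]
print('neigh');[print(L(p)) for p in [w(A(38,207),.14),w(A(121,207),.14),w(B(210,241),.14),w(B(280,240),.14),w(A(619,231),.14),w(A(699,231),.14),w(B(686,257),.14),w(B(754,257),.14)]]
# held basket strip: z of strip top
s=env.state()
a=onz('wrist',(280,52),.2935);print('strip near end',a, 'tcp',s['eef_pos'])
E
```

```text
marks [array([ 0.4111, -0.1638]), array([ 0.4455, -0.1619])] [array([ 0.4153, -0.2296]), array([ 0.4498, -0.2293])] [array([ 0.6565, -0.2163]), array([ 0.6898, -0.2137])] [array([ 0.6522, -0.1486]), array([ 0.6856, -0.1471])]
bay [ 0.5507 -0.1888] 3.4983338040462573 0.24105617064295873
[ 0.5505 -0.1886]
front
m [-129.7334  -25.0983]
m [-129.8204   26.4532]
m [-94.2138  26.0379]
m [-94.1212 -23.5933]
l [-80.5301 -24.2157]
l [-80.8573  26.1796]
l [-72.0467  25.9955]
l [-71.9471 -24.3517]
back
m [ 60.2071 -24.8721]
m [60.0699 27.0509]
m [96.9073 26.6066]
m [ 97.0528 -24.8259]
l [110.2345 -23.9982]
l [110.0864  27.1822]
l [119.1629  26.7889]
l [118.2983 -24.6508]
neigh
[-99.7453 -74.7856]
[-99.7806 -55.5619]
[101.4794 -75.5959]
[101.0964 -55.7158]
[-94.7253  59.1892]
[-94.76    77.8006]
[106.3367  58.6823]
[106.2809  78.0011]
strip near end [ 0.4309 -0.0461  0.2935] tcp [ 0.5287 -0.0394  0.3244]
```

```bash
cat > marks.py <<'E'
from h import *
np.set_printoptions(precision=4,suppress=True)
def marks(img,n,st):
    i=img.astype(int); m=((i[:,:,2]-i[:,:,0]>70)&(i[:,:,2]>110)).astype(np.uint8)
    k,lab,stt,cen=cv2.connectedComponentsWithStats(m)
    return [(stt[j,4],cen[j],stt[j,:4],onz(n,cen[j],.125,st)[:2]) for j in range(1,k) if stt[j,4]>15]
E
python3 - <<'E'
from marks import *
s=env.state();im=env.camera('wrist');s2=env.state()
print(s['time_s'],s['eef_pos'],s2['eef_pos'],s['ee_rot'])
cv2.imwrite('pics/w4.png',im[:,:,::-1])
for r in marks(im,'wrist',s): print(r)
print('old')
s0=dict(s);s0['eef_pos']=[0.52852852,-0.04129289,0.32347543]
for r in marks(cv2.imread('pics/w3.png')[:,:,::-1],'wrist',s0): print(r)
E
```

```text
4.8 [ 0.5287 -0.0394  0.3244] [ 0.5289 -0.039   0.3248] [[-0.0077 -0.0622  0.998 ]
 [-0.001   0.9981  0.0622]
 [-1.     -0.0005 -0.0077]]
(np.int32(148), array([62.4392, 55.9324]), array([58, 38, 10, 44], dtype=int32), array([ 0.428 , -0.2316]))
(np.int32(255), array([141.8118,  60.3373]), array([137,  39,  11,  44], dtype=int32), array([ 0.4272, -0.1643]))
(np.int32(84), array([107.6071, 305.3571]), array([104, 289,   9,  28], dtype=int32), array([ 0.6746, -0.2166]))
(np.int32(135), array([169.3185, 302.7037]), array([166, 289,   8,  29], dtype=int32), array([ 0.6671, -0.15  ]))
old
(np.int32(150), array([64.38  , 57.9867]), array([60, 40, 10, 44], dtype=int32), array([ 0.4293, -0.2315]))
(np.int32(255), array([143.6157,  61.2196]), array([139,  40,  10,  44], dtype=int32), array([ 0.4277, -0.1644]))
(np.int32(84), array([109.2738, 306.1667]), array([105, 291,  10,  27], dtype=int32), array([ 0.6747, -0.2164]))
(np.int32(128), array([171.2031, 303.5781]), array([168, 291,   7,  27], dtype=int32), array([ 0.6672, -0.1497]))
```

```bash
python3 -m crank '[[0,[0,-1.5,-0.1],0],[0,[0,-4.5,-0.2],0],[0,[0,-8,-0.3],0],[0,[0,-11.5,-0.5],0],[0,[0,-14,-0.6],0],[0,[0,-15.1,-0.6],0],[0,[0,-15.1,-0.6],0],[0,[0,-15.1,-0.6],0],[0,[0,-15.1,-0.6],0]]'
python3 - <<'E'
from marks import *
s=env.state();im=env.camera('wrist')
print(s['time_s'],s['eef_pos'],s['ee_rot'],s['dq'])
cv2.imwrite('pics/w5.png',im[:,:,::-1])
for r in marks(im,'wrist',s): print(r)
cv2.imwrite('pics/s5.png',env.camera('scene')[:,:,::-1])
d=env.camera('side')[:,:,::-1]
cv2.imwrite('pics/d5.png',d)
E
```

```text
time_s: 5.75
eef_pos: [0.5325, -0.1888, 0.325]
ee_rot: [[-0.007, -0.065, 0.998], [-0.001, 0.998, 0.065], [-1.0, -0.0, -0.007]]
wrist_force: [0.0, -0.5, -5.7]
width: 0.0116
5.75 [ 0.5325 -0.1888  0.325 ] [[-0.007  -0.0647  0.9979]
 [-0.0008  0.9979  0.0647]
 [-1.     -0.0003 -0.0071]] [ 0.0713 -0.2134 -0.0006 -0.1748 -0.0882 -0.1037]
(np.int32(242), array([240.2934,  67.1983]), array([237,  46,   7,  43], dtype=int32), array([ 0.4314, -0.2299]))
(np.int32(234), array([317.2821,  67.1154]), array([314,  46,   7,  43], dtype=int32), array([ 0.427 , -0.1639]))
(np.int32(880), array([  6.7909, 228.5966]), array([  0, 176,  21,  80], dtype=int32), array([ 0.5961, -0.4582]))
```

View pics/w5.png

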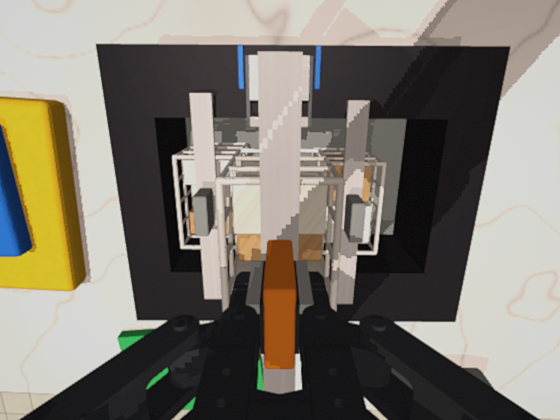

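View pics/s5.png

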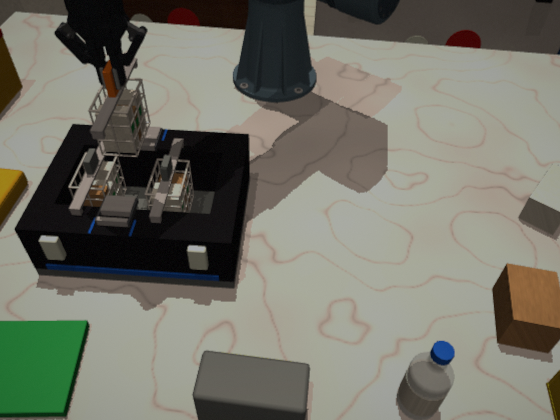

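```bash
python3 -m crank '[[0,[1.5,0,0],0],[0,[3.5,0,0],0],[0,[4.7,0,0],0],[0,[4.7,0,0],0],[0,[4.7,0,0],0]]'
python3 - <<'E'
from marks import *
s=env.state();im=env.camera('wrist')
print(s['time_s'],s['eef_pos'],s['ee_rot'])
cv2.imwrite('pics/w6.png',im[:,:,::-1])
cv2.imwrite('pics/s6.png',cv2.resize(env.camera('scene')[:,:,::-1][60:260,20:260],None,fx=3,fy=3,interpolation=2))
cv2.imwrite('pics/d6.png',cv2.resize(env.camera('side')[:,:,::-1][200:420,170:430],None,fx=2.7,fy=2.7,interpolation=2))
E
```

```text
time_s: 6.4
eef_pos: [0.5322, -0.189, 0.2779]
ee_rot: [[-0.007, -0.065, 0.998], [-0.001, 0.998, 0.065], [-1.0, -0.001, -0.007]]
wrist_force: [0.4, -1.0, -6.4]
width: 0.0112
6.4 [ 0.5322 -0.189   0.2779] [[-0.0073 -0.0648  0.9979]
 [-0.001   0.9979  0.0648]
 [-1.     -0.0005 -0.0073]]
```

View pics/w6.png

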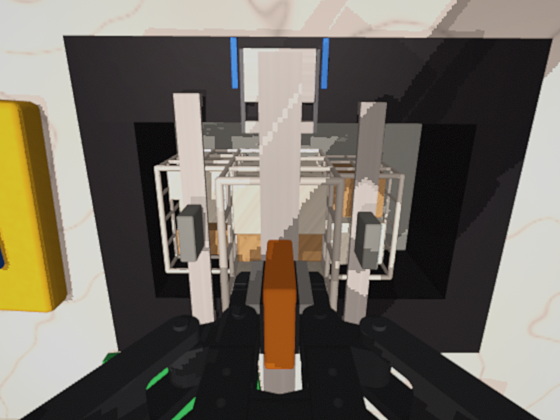

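View pics/s6.png

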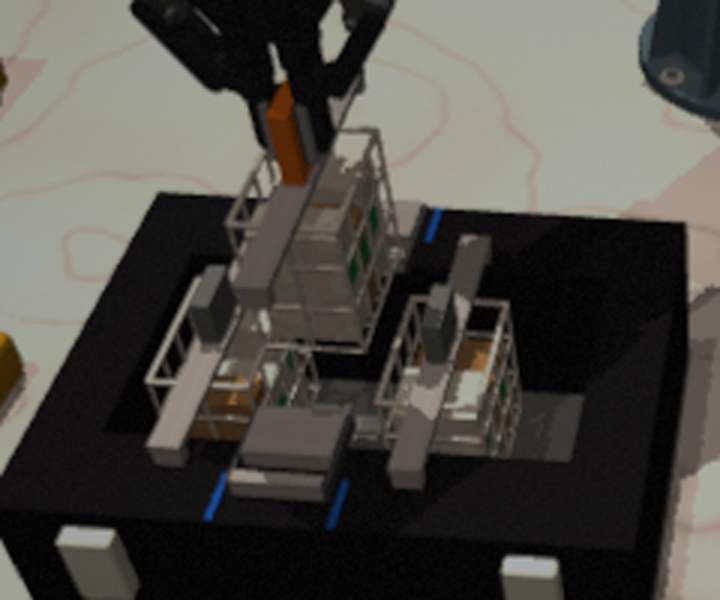

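View pics/d6.png

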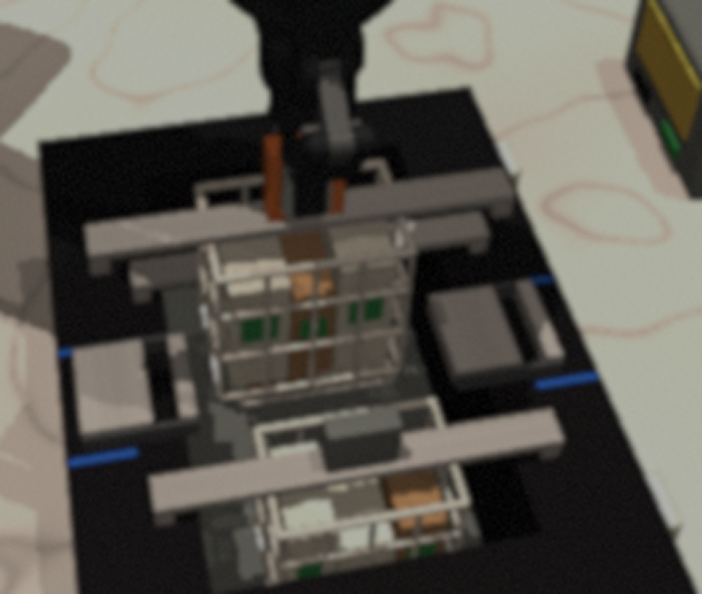

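```bash
python3 -m crank '[[0,[1,0,0],0],[0,[2.3,0,0],0],[0,[3.6,0,0],0],[0,[4.9,0,0],0],[0,[6,0,0],0],[0,[7,0,0],0],[0,[7.7,0,0],0],[0,[8,0,0],0],[0,[8,0,0],0]]'
python3 - <<'E'
from marks import *
s=env.state();im=env.camera('wrist')
print(s['time_s'],s['eef_pos'],s['wrist_force'])
cv2.imwrite('pics/w7.png',im[:,:,::-1])
cv2.imwrite('pics/s7.png',cv2.resize(env.camera('scene')[:,:,::-1][80:260,20:260],None,fx=3.2,fy=3.2,interpolation=2))
E
```

```text
time_s: 7.45
eef_pos: [0.5323, -0.1896, 0.1989]
ee_rot: [[-0.006, -0.065, 0.998], [-0.002, 0.998, 0.065], [-1.0, -0.002, -0.006]]
wrist_force: [-0.1, 0.5, -6.1]
width: 0.0116
7.45 [ 0.5323 -0.1896  0.1989] [-0.1243  0.5432 -6.1251]
```

View pics/w7.png

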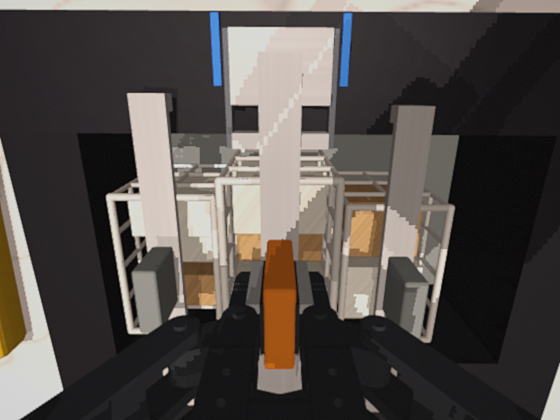

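View pics/s7.png

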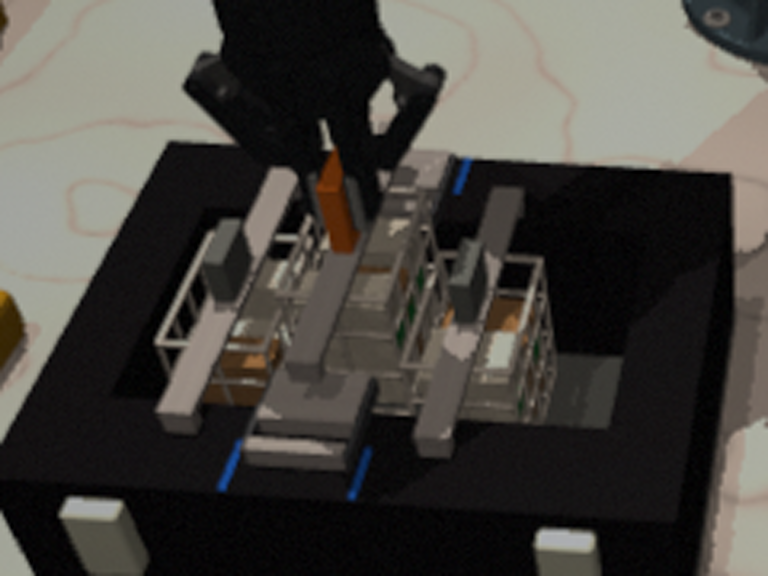

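```bash
python3 -m crank '[[0,[0.5,0,0],0],[0,[0.9,0,0],0],[0,[1.1,0,0],0],[0,[1.2,0,0],0],[0,[1.25,0,0],0],[0,[1.25,0,0],0]]'
```

```text
time_s: 8.15
eef_pos: [0.5327, -0.1899, 0.1873]
ee_rot: [[-0.004, -0.065, 0.998], [-0.003, 0.998, 0.065], [-1.0, -0.003, -0.004]]
wrist_force: [-0.7, 0.3, -5.7]
width: 0.011
```

```bash
python3 -m crank '[[0,[0.05,0,0],0],[0,[0.1,0,0],0],[0,[0.13,0,0],0],[0,[0.15,0,0],0],[0,[0.15,0,0],0]]'
```

```text
time_s: 8.65
eef_pos: [0.5327, -0.1899, 0.1857]
ee_rot: [[-0.004, -0.065, 0.998], [-0.003, 0.998, 0.065], [-1.0, -0.003, -0.004]]
wrist_force: [0.1, -1.0, -6.7]
width: 0.0115
```

Still hanging free; go on in 1 mm steps.

```bash
python3 -m crank '[[0,[0.05,0,0],0],[0,[0.1,0,0],0],[0,[0.1,0,0],0]]'; python3 -m crank '[[0,[0.05,0,0],0],[0,[0.1,0,0],0],[0,[0.1,0,0],0]]'
```

```text
time_s: 8.95
eef_pos: [0.5328, -0.19, 0.185]
ee_rot: [[-0.004, -0.065, 0.998], [-0.003, 0.998, 0.065], [-1.0, -0.003, -0.004]]
wrist_force: [-0.6, 0.2, -4.1]
width: 0.0113
time_s: 9.25
eef_pos: [0.5329, -0.1901, 0.1848]
ee_rot: [[-0.004, -0.065, 0.998], [-0.003, 0.998, 0.065], [-1.0, -0.003, -0.004]]
wrist_force: [-4.2, 2.3, 3.3]
width: 0.0113
```

```bash
python3 - <<'E'
from marks import *
s=env.state();print(s['wrist_force'],s['torque'])
cv2.imwrite('pics/d8.png',cv2.resize(env.camera('side')[:,:,::-1][200:420,170:430],None,fx=2.7,fy=2.7,interpolation=2))
cv2.imwrite('pics/s8.png',cv2.resize(env.camera('scene')[:,:,::-1][80:260,20:260],None,fx=3.2,fy=3.2,interpolation=2))
E
```

```text
[-4.1577  2.2723  3.3024] [0.3224 0.4666 0.0242]
```

View pics/d8.png

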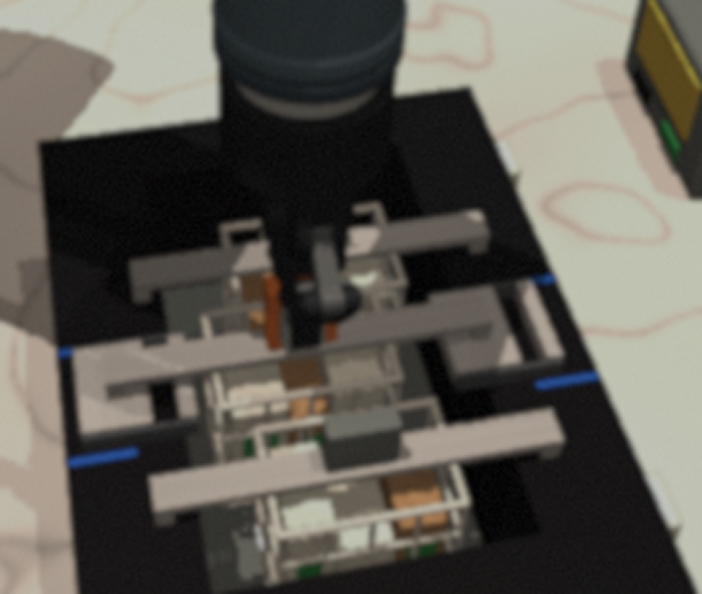

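View pics/s8.png

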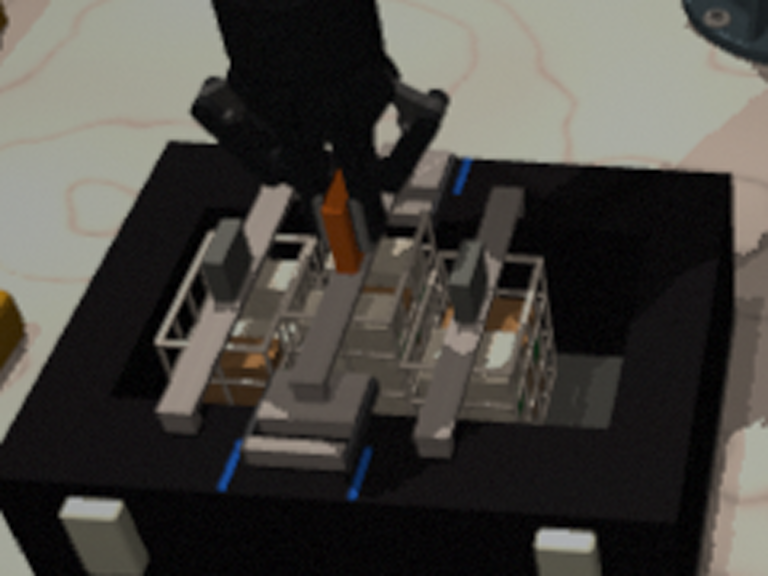

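```bash
python3 -m crank '[[0.1,[0,0,0],0],[0.2,[0,0,0],0],[0.3,[0,0,0],0],[0.4,[0,0,0],0],[0.4,[0,0,0],0],[0.4,[0,0,0],0],[0.4,[0,0,0],0]]'
python3 - <<'E'
from marks import *
s=env.state();print(s['wrist_force'],s['torque'])
im=env.camera('wrist')
cv2.imwrite('pics/w9.png',im[:,:,::-1])
E
```

```text
time_s: 10.05
eef_pos: [0.5329, -0.1901, 0.1848]
ee_rot: [[-0.003, -0.065, 0.998], [-0.003, 0.998, 0.065], [-1.0, -0.003, -0.004]]
wrist_force: [-0.0, 0.0, 0.7]
width: 0.0341
[-0.0351  0.043   0.6862] [-0.0062  0.0286 -0.0447]
```

View pics/w9.png

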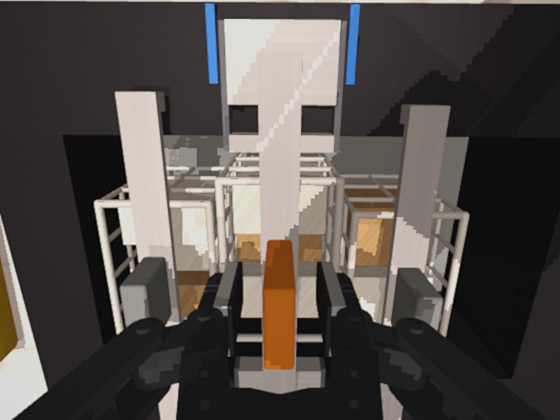

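```bash
python3 -m crank '[[0.4,[-0.5,0,0],0],[0.4,[-1.5,0,0],0],[0.4,[-3,0,0],0],[0.4,[-4.5,0,0],0],[0.4,[-6,0,0],0],[0.4,[-6.5,0,0],0],[0.4,[-6.5,0,0],0]]'
python3 - <<'E'
from marks import *
s=env.state();print(s['eef_pos'],s['wrist_force'])
im=env.camera('wrist')
cv2.imwrite('pics/w10.png',im[:,:,::-1])
for r in marks(im,'wrist',s): print(r)
cv2.imwrite('pics/d10.png',cv2.resize(env.camera('side')[:,:,::-1][200:420,170:430],None,fx=2.7,fy=2.7,interpolation=2))
E
```

```text
time_s: 10.8
eef_pos: [0.5337, -0.1902, 0.2514]
ee_rot: [[-0.001, -0.065, 0.998], [-0.005, 0.998, 0.065], [-1.0, -0.005, -0.002]]
wrist_force: [-0.1, -0.0, -0.0]
width: 0.0338
[ 0.5337 -0.1902  0.2514] [-0.1093 -0.0055 -0.0024]
(np.int32(413), array([231.1332,  55.0969]), array([227,  27,   9,  58], dtype=int32), array([ 0.4307, -0.2299]))
(np.int32(401), array([332.6359,  55.3666]), array([328,  27,  10,  58], dtype=int32), array([ 0.4266, -0.1638]))
(np.int32(181), array([241.8343, 353.5414]), array([239, 338,   7,  33], dtype=int32), array([ 0.671 , -0.2156]))
(np.int32(144), array([317.3125, 353.9097]), array([315, 339,   6,  31], dtype=int32), array([ 0.6667, -0.1494]))
```

View pics/w10.png

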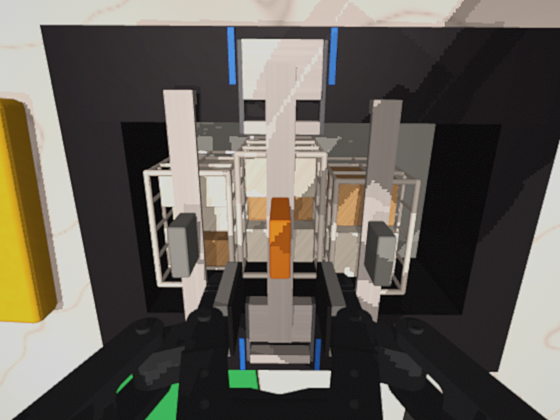

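View pics/d10.png

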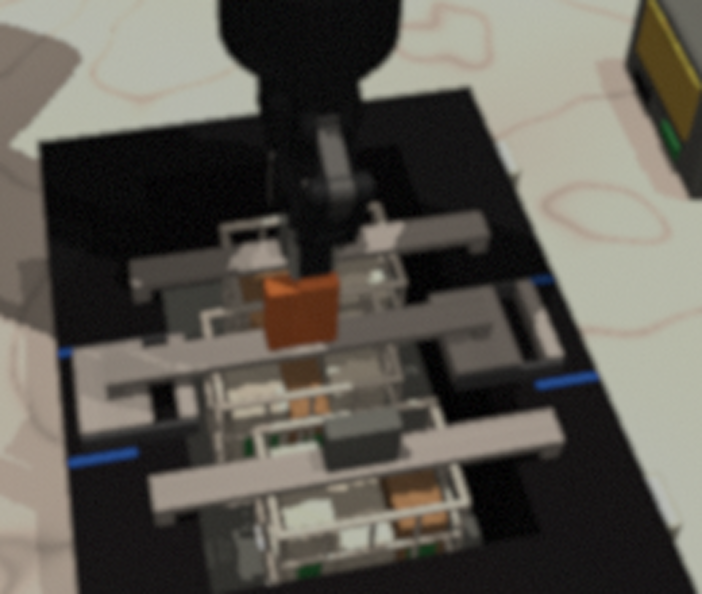

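```bash
python3 - <<'E'
import cv2
i=cv2.imread('pics/w10.png')
cv2.imwrite('pics/w10z.png',cv2.resize(i[20:150,210:350],None,fx=4.4,fy=4.4,interpolation=2))
cv2.imwrite('pics/w10y.png',cv2.resize(i[190:375,215:345],None,fx=3.2,fy=3.2,interpolation=2))
E
```

```text
(no output)
```

View pics/w10z.png

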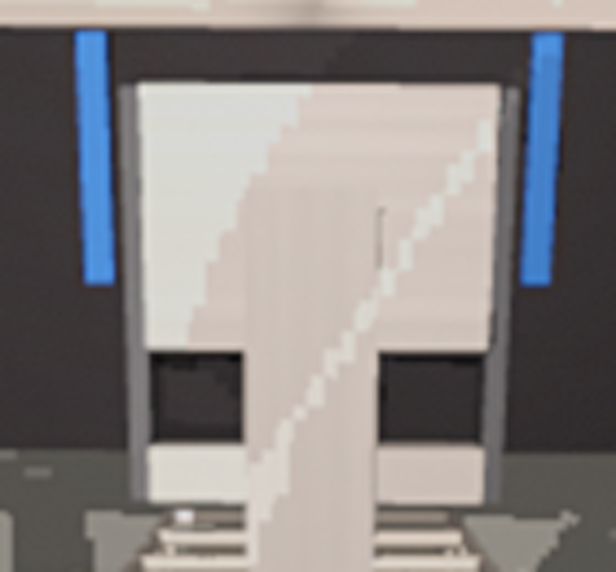

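View pics/w10y.png

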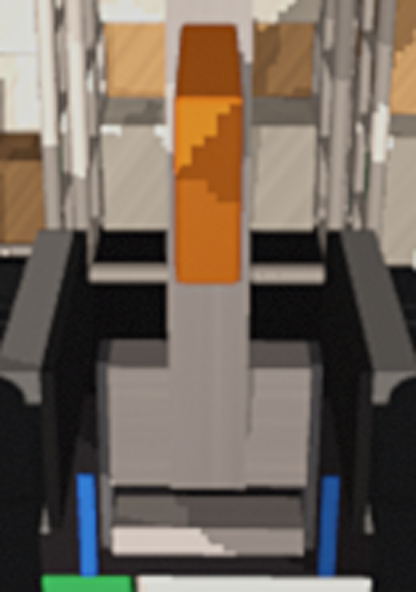

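```bash
python3 - <<'E'
from h import *
np.set_printoptions(precision=4,suppress=True)
st=env.state();st['eef_pos']=np.array([0.5337,-.1902,.2514]);print(env.state()['eef_pos'])
w=lambda u,v,z:onz('wrist',(u-.4,v-.4),z,st)[:2]
a=w(280.9,62.5,.152);b=w(280,342.5,.152)
c=np.array([.5488,-.1897])
d=np.array([np.cos(np.radians(3.5)),np.sin(np.radians(3.5))]);n=np.array([-d[1],d[0]])
L=lambda p:(np.array([(p-c)@d,(p-c)@n])*1e3).round(1)
print('strip',L(a),L(b),L((a+b)/2),np.linalg.norm(a-b))
h0=w(280.5,220.3,.197);h1=w(280.5,278.4,.197);print('handle',h0,h1,L(h0),L(h1),L((h0+h1)/2))
print('front plate',[L(w(280,v,.137)) for v in (38.9,99.5,120.5)])
print('back plate',[L(w(280,v,.137)) for v in (342,354.7)])
E
```

```text
[ 0.5329 -0.1897  0.2495]
strip [-114.5   -0.4] [84.6  0. ] [-15.   -0.2] 0.19908906540841162
handle [ 0.516  -0.1919] [ 0.5512 -0.1895] [-32.9  -0.2] [2.4 0. ] [-15.2  -0.1]
front plate [array([-129.,   -1.]), array([-93.6,  -0.9]), array([-80.4,  -0.8])]
back plate [array([96.7,  0. ]), array([109.6,   0.1])]
```

```bash
python3 -m crank '[[0.4,[0,0,-1],0],[0.2,[0,0,-3],0],[0,[0,0,-4.5],0],[0,[0,-0.05,-4.5],0],[0,[1,-0.05,-4.5],0],[0,[3,-0.05,-4.5],0],[0,[5,-0.05,-4.5],0],[0,[6,-0.05,-4.5],0],[0,[6.4,-0.05,-4.5],0],[0,[6.5,-0.05,-4.5],0],[0,[6.5,-0.05,-4.5],0]]'
python3 - <<'E'
from marks import *
s=env.state();print(s['eef_pos'],s['wrist_force'])
im=env.camera('wrist')
cv2.imwrite('pics/w11.png',im[:,:,::-1])
cv2.imwrite('pics/d11.png',cv2.resize(env.camera('side')[:,:,::-1][200:420,170:430],None,fx=2.7,fy=2.7,interpolation=2))
E
```

```text
time_s: 12.0
eef_pos: [0.4883, -0.1936, 0.1852]
ee_rot: [[-0.003, -0.065, 0.998], [-0.004, 0.998, 0.065], [-1.0, -0.003, -0.003]]
wrist_force: [-0.9, 0.3, -1.2]
width: 0.0
[ 0.4883 -0.1936  0.1852] [-0.8942  0.2538 -1.1872]
```

View pics/w11.png

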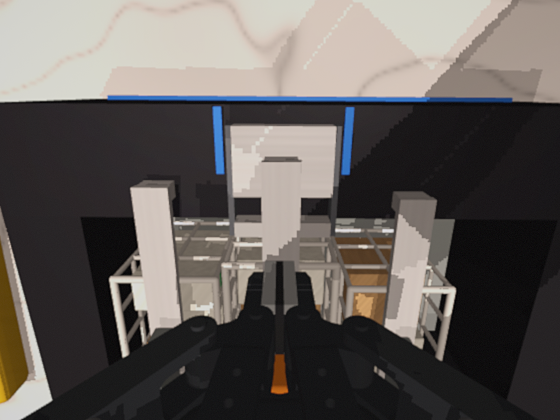

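View pics/d11.png

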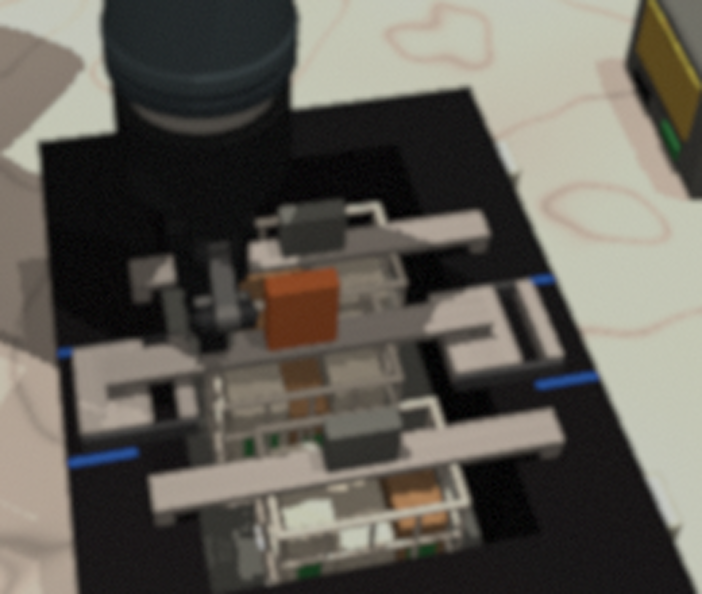

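```bash
python3 -m crank '[[0,[0.1,0,0.3],0],[0,[0.2,0,0.7],0],[0,[0.2,0,1.1],0],[0,[0.2,0,1.3],0],[0,[0.2,0,1.4],0],[0,[0.2,0,1.4],0]]'; python3 -m crank '[[0,[0,0,0.15],0],[0,[0,0,0.3],0],[0,[0,0,0.45],0],[0,[0,0,0.6],0],[0,[0,0,0.6],0]]'
```

```text
time_s: 12.7
eef_pos: [0.5024, -0.1927, 0.1834]
ee_rot: [[-0.003, -0.065, 0.998], [-0.004, 0.998, 0.065], [-1.0, -0.004, -0.003]]
wrist_force: [-0.2, 0.4, 0.4]
width: 0.0002
time_s: 13.2
eef_pos: [0.5083, -0.1924, 0.1834]
ee_rot: [[-0.003, -0.065, 0.998], [-0.004, 0.998, 0.065], [-1.0, -0.004, -0.003]]
wrist_force: [-4.6, 0.1, 2.3]
width: -0.0001
```

```bash
python3 -m crank '[[0,[0,0,0.15],0],[0,[0,0,0.3],0],[0,[0,0,0.45],0],[0,[0,0,0.6],0],[0,[0,0,0.75],0],[0,[0,0,0.9],0],[0,[0,0,0.9],0]]'
python3 - <<'E'
from marks import *
s=env.state()
im=env.camera('wrist')
cv2.imwrite('pics/w12.png',im[:,:,::-1])
cv2.imwrite('pics/d12.png',cv2.resize(env.camera('side')[:,:,::-1][200:420,170:430],None,fx=2.7,fy=2.7,interpolation=2))
E
```

```text
time_s: 13.9
eef_pos: [0.5176, -0.1918, 0.1834]
ee_rot: [[-0.003, -0.065, 0.998], [-0.004, 0.998, 0.065], [-1.0, -0.004, -0.003]]
wrist_force: [-3.3, -0.2, 2.5]
width: -0.0001
```

View pics/w12.png

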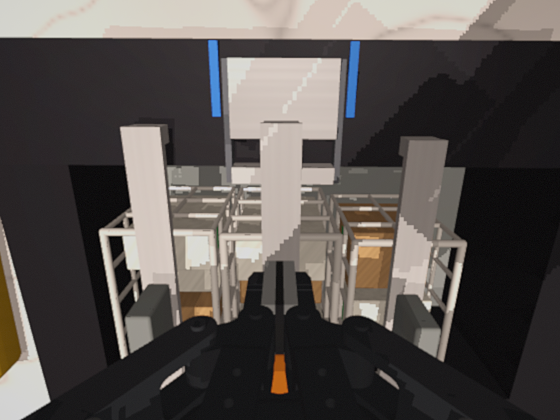

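View pics/d12.png

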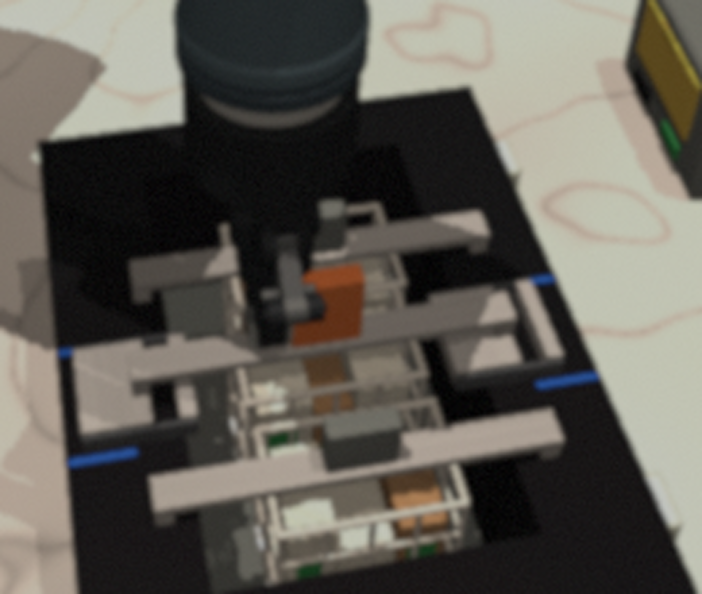

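```bash
cat > near.py <<'E'
from h import *
c=np.array([.5488,-.1897])
d=np.array([np.cos(np.radians(3.5)),np.sin(np.radians(3.5))]);n=np.array([-d[1],d[0]])
L=lambda p:(np.array([(p[:2]-c)@d,(p[:2]-c)@n])*1e3).round(1)
E
python3 - <<'E'
from near import *
s=env.state(); print(s['eef_pos'])
im=cv2.imread('pics/w12.png')
print(im[112:132,280].tolist())
for v in (121,122,123): print(L(onz('wrist',(280.5,v),.152,s)), L(onz('wrist',(280.5,v),.152,s))[0]+99.5)
print(L(s['eef_pos']))
E
```

```text
[ 0.51760262 -0.19174196  0.18338085]
[[186, 194, 205], [186, 195, 206], [186, 194, 206], [186, 194, 206], [187, 195, 206], [187, 195, 206], [189, 196, 207], [190, 197, 209], [160, 167, 179], [105, 111, 120], [81, 86, 93], [141, 148, 159], [176, 184, 196], [181, 189, 201], [180, 188, 200], [180, 188, 199], [180, 187, 199], [179, 187, 199], [179, 187, 199], [180, 187, 200]]
[-102.4   -0.8] -2.9000000000000057
[-102.    -0.8] -2.5
[-101.6   -0.8] -2.0999999999999943
[-31.3  -0.1]
```

```bash
python3 -m crank '[[0,[0,0,0.15],0],[0,[0,0,0.3],0],[0,[0,0,0.45],0],[0,[0,0,0.6],0],[0,[0,0,0.65],0]]'
python3 - <<'E'
from near import *
s=env.state()
im=env.camera('wrist')
cv2.imwrite('pics/w13.png',im[:,:,::-1]); print(L(s['eef_pos']), im[100:170,280,0].tolist())
E
```

```text
time_s: 14.5
eef_pos: [0.5242, -0.1913, 0.1833]
ee_rot: [[-0.003, -0.065, 0.998], [-0.004, 0.998, 0.065], [-1.0, -0.004, -0.003]]
wrist_force: [-4.1, -0.4, 2.0]
width: 0.0
[-24.6  -0.1] [210, 210, 210, 210, 209, 209, 210, 210, 211, 212, 212, 212, 211, 210, 209, 208, 206, 206, 208, 210, 178, 119, 111, 201, 225, 211, 201, 201, 202, 201, 201, 201, 201, 201, 200, 201, 201, 201, 200, 200, 200, 200, 200, 200, 200, 200, 200, 200, 199, 200, 199, 200, 199, 199, 199, 199, 199, 199, 199, 199, 200, 200, 199, 199, 199, 199, 199, 198, 199, 198]
```

View pics/w13.png

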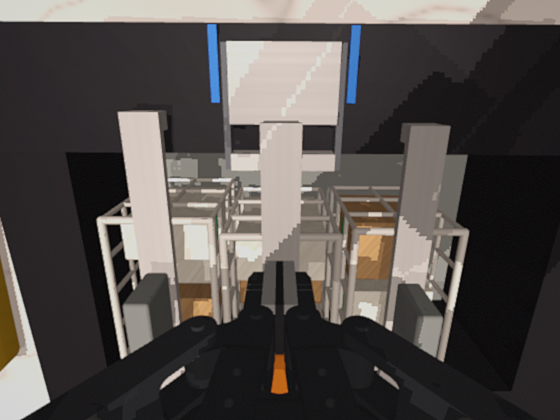

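```bash
cat > look.py <<'E'
from near import *
import sys
s=env.state()
im=env.camera('wrist')
cv2.imwrite(f'pics/{sys.argv[1]}.png',im[:,:,::-1])
col=im[100:170,280,0].astype(int)
print('tcp bay',L(s['eef_pos']),'F',s['wrist_force'].round(1),'dark edge row',100+int(col.argmin()),col.min())
E
python3 -m crank '[[0,[0,0,0.05],0],[0,[0,0,0.1],0],[0,[0,0,0.1],0]]' | grep -E 'force|pos'; python3 look.py w14
```

```text
eef_pos: [0.5254, -0.1911, 0.1832]
wrist_force: [-3.1, 0.3, 1.3]
tcp bay [-23.5  -0. ] F [-3.1  0.3  1.3] dark edge row 122 107
```

```bash
python3 -m crank '[[0,[0,0,0.05],0],[0,[0,0,0.1],0],[0,[0,0,0.1],0]]' | grep -E 'force|pos'; python3 look.py w15
```

```text
eef_pos: [0.5265, -0.191, 0.183]
wrist_force: [-1.1, 0.5, -0.8]
tcp bay [-22.3   0.1] F [-1.1  0.5 -0.8] dark edge row 120 101
```

View pics/w15.png

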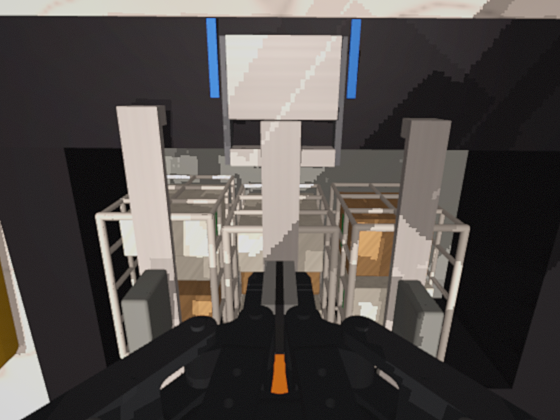

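```bash
python3 - <<'E'
from near import *
print(env.state()['wrist_force'])
cv2.imwrite('pics/d15.png',cv2.resize(env.camera('side')[:,:,::-1][200:420,170:430],None,fx=2.7,fy=2.7,interpolation=2))
E
```

```text
[-0.66528203 -0.18455991 -1.66164157]
```

View pics/d15.png

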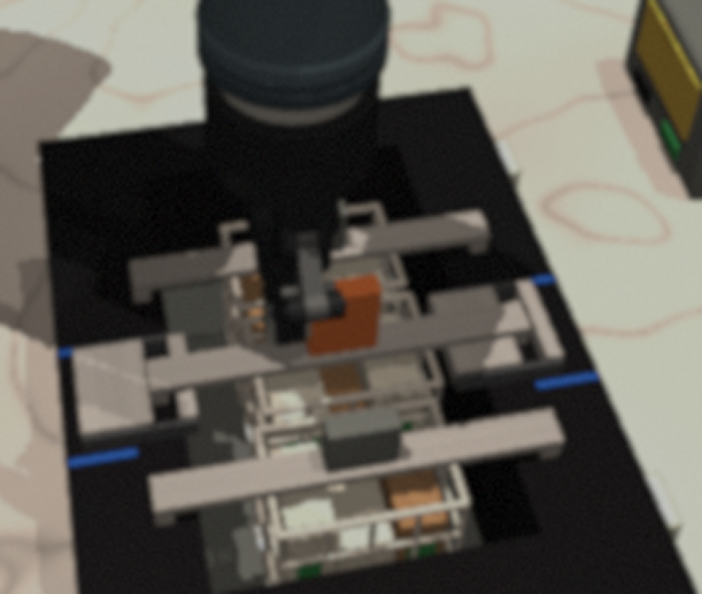

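The contact force fell to about 1 N, and in the side view the strip now lies flush on the plates, so it has dropped. I'll back off straight toward the robot, then go up.

```bash
python3 -m crank '[[0,[0,0,-0.2],0],[0,[0,0,-0.8],0],[0,[0,0,-1.8],0],[0,[0,0,-2.4],0],[0,[-0.5,0,-2.5],0],[0,[-2.5,0,-2.5],0],[0,[-5.5,0,-2.5],0],[0,[-8,0,-2],0],[0,[-9,0,-1],0],[0,[-9,0,0],0],[0,[-9,0,0],0],[0,[-9,0,0],0]]'
python3 - <<'E'
from marks import *
s=env.state();print(s['eef_pos'],s['wrist_force'])
im=env.camera('wrist');cv2.imwrite('pics/w16.png',im[:,:,::-1])
for r in marks(im,'wrist',s): print(r)
cv2.imwrite('pics/d16.png',cv2.resize(env.camera('side')[:,:,::-1][200:420,170:430],None,fx=2.7,fy=2.7,interpolation=2))
cv2.imwrite('pics/s16.png',cv2.resize(env.camera('scene')[:,:,::-1][80:260,20:260],None,fx=3.2,fy=3.2,interpolation=2))
E
```

```text
time_s: 16.5
eef_pos: [0.5261, -0.1903, 0.2717]
ee_rot: [[-0.004, -0.065, 0.998], [-0.002, 0.998, 0.065], [-1.0, -0.002, -0.004]]
wrist_force: [-0.4, 0.9, 0.2]
width: -0.0
[ 0.5261 -0.1903  0.2717] [-0.3814  0.9342  0.1501]
(np.int32(345), array([234.5391,  70.2522]), array([231,  45,   8,  52], dtype=int32), array([ 0.4309, -0.2299]))
(np.int32(335), array([326.8925,  70.5075]), array([323,  45,   9,  52], dtype=int32), array([ 0.4267, -0.1638]))
```

View pics/w16.png

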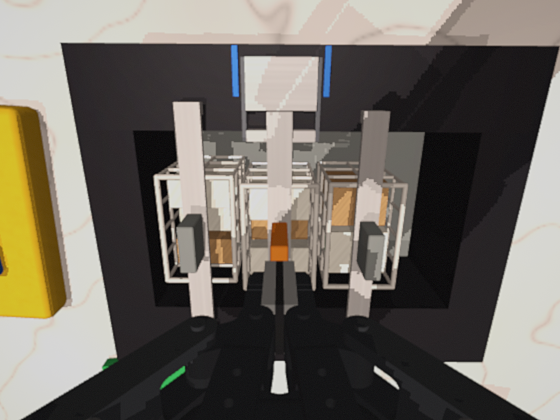

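View pics/d16.png

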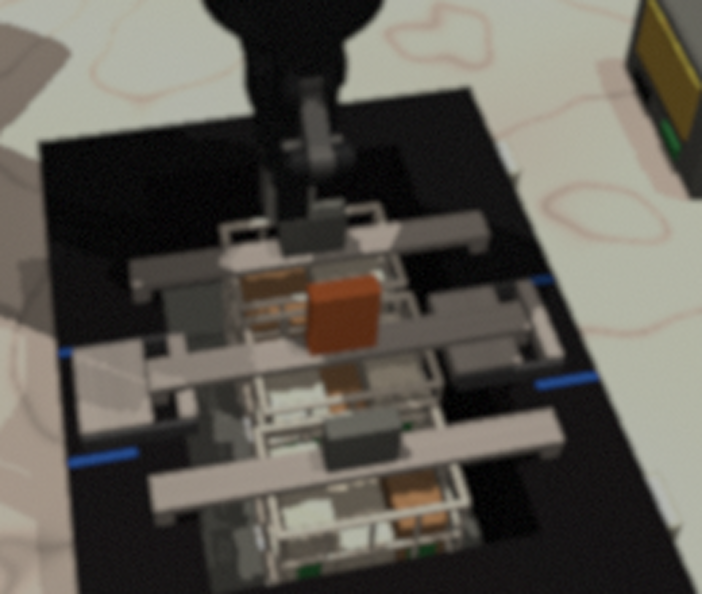

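View pics/s16.png

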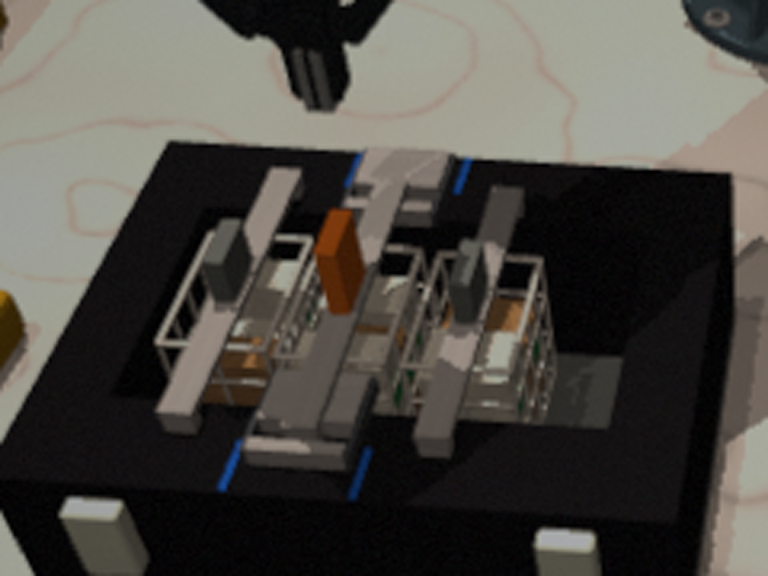

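```bash
python3 - <<'E'
from near import *
def om(n):
    i=env.camera(n).astype(int); m=((i[:,:,0]-i[:,:,2]>45)&(i[:,:,0]>1.8*i[:,:,2])).astype(np.uint8)
    if n=='scene': m[:, :100]=0;m[:,150:]=0;m[:130]=0;m[185:]=0
    else: m[:, :270]=0;m[:,320:]=0;m[:290]=0;m[340:]=0
    k,l,st,ce=cv2.connectedComponentsWithStats(m); j=1+st[1:,4].argmax(); return st[j],ce[j]
for n in('scene','side'):
    st,ce=om(n); print(n,st,ce)
    for zt in (.187,.197):
        P=[]
        for dx in(-18,18):
            for dy in(-6,6):
                for z in (zt-.045,zt):
                    p=c+d*(6.6+dx)/1e3+n_*dy/1e3 if False else c+d*(6.6+dx)/1e3+np.array([-d[1],d[0]])*dy/1e3
                    P.append(proj(n,[*p,z]))
        P=np.array(P);print(zt,P.min(0).round(1),P.max(0).round(1))
def crop0(f,y0,y1,x0,x1): return cv2.imread('pics/'+f)[y0:y1,x0:x1].astype(int)
E
```

```text
scene [118 145  16  33 362] [125.40055249 160.82596685]
0.187 [116.5 143.9] [134. 178.]
0.197 [115.3 139.3] [133.  173.7]
side [278 302  33  29 705] [296.12907801 315.90212766]
0.187 [283.8 300.2] [313.1 332.2]
0.197 [284.  295.3] [313.5 327.7]
```

```bash
python3 - <<'E'
from near import *
# neighbour shift check: phase correlation on neighbour end pieces, now vs first picture
for n,boxes in (('scene',[(60,125,170,225),(150,130,190,225)]),('side',[(215,275,255,300),(280,345,370,400)])):
    a=cv2.imread(f'pics/{n}0.png');b=env.camera(n)[:,:,::-1]
    g=lambda i:cv2.cvtColor(np.ascontiguousarray(i),cv2.COLOR_BGR2GRAY)
    pts={'scene':[(76,205),(155,215),(104,140),(181,142)],'side':[(345,287),(372,360),(222,297),(230,378)]}[n]
    for p in pts:
        t=g(a)[p[1]-9:p[1]+10,p[0]-9:p[0]+10]; w=g(b)[p[1]-17:p[1]+18,p[0]-17:p[0]+18]
        r=cv2.matchTemplate(w,t,cv2.TM_CCOEFF_NORMED);_,v,_,l=cv2.minMaxLoc(r);print(n,p,round(v,2),(l[0]-8,l[1]-8))
s=env.state();print(s['time_s'],s['eef_pos'],s['wrist_force'])
E
```

```text
scene (76, 205) 1.0 (0, 0)
scene (155, 215) 0.95 (0, 0)
scene (104, 140) 1.0 (0, 0)
scene (181, 142) 0.98 (0, 0)
side (345, 287) 0.98 (0, 0)
side (372, 360) 1.0 (0, 0)
side (222, 297) 0.96 (0, 1)
side (230, 378) 1.0 (0, 0)
16.85 [ 0.52644765 -0.19062597  0.27275234] [-0.09856485  0.57980385 -0.21639561]
```

```bash
python3 -c "
from workcell import env
print(env.hand_in())"
```

```text
the job is handed in; nothing more can be done
None
```

The basket is hanging in the grooves and the job was handed in at about 17 s of the 72 s allowed; the hand-in gives no verdict.

- **Placing:** I gripped the orange tab and lowered the basket between the neighbours. It landed about where the stated 49.5 mm hook height put it, roughly 15 mm before the bay centre. I opened the jaws to 34 mm, and after lifting clear the wrist view still showed it there, on the flats.
- **Pushing:** With closed fingers low on the tab I pushed it in small steps. The force readings were 3–5 N. After about 21 mm the force fell to about 1 N and the basket dropped, so I stopped and backed away.

**Last checks:**
- **Height:** the orange tab's outline fits the dropped height to about 1–2 pixels in both fixed cameras, and not the undropped one.
- **Level:** the strip looks flush on both plates. I judged this by eye and did not measure the tilt.
- **Position:** the basket is about 6–7 mm past the bay centre, worked out from the finger position when I stopped pushing.
- **Neighbours:** their strip ends moved 0 pixels in seven of eight image patches and 1 pixel in the other.
- **Robot:** it ended clear of everything, with almost no wrist force.

**Disagreements:** before the drop, the cameras differed by about 2–4 mm on the bay centre. In the last side view the mask on the tab came out a few pixels wide on its left, which I put down to orange contents behind it.

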